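# Lower the instrument basket into the empty cleaning bath on its ratchet lift

## Robot

A 6-joint arm with a two-finger parallel gripper is mounted at the origin on the work surface. World frame = base frame: x ahead of the robot, y to its left, z up, the work surface at z = 0. Lengths are in m, angles in rad, forces in N, time in s.
With the tool pointing down it reaches from about 0.4 to 0.925 m from the base axis. Payload 12.5 kg.
Tool frame: the origin (TCP) lies on the centre line of the jaws, within the pads' length; the fingertips stand 25 mm ahead of it and the grasp point (between the pads) lies 6 mm ahead of it; x points along the fingers, z is the direction in which the jaws open and shut, and the axes are right-handed (so a half turn about x gives the same grasp; the last joint's range is limited). The gripper opens to 95 mm and grips with 3 to 60 N. Pads are 20 mm wide; open, the fingers measure 119 mm over their backs; the gripper's body (75 mm by 180 mm) begins 59 mm behind the grasp point.
Start: joints at [1.095, 0.491, 1.559, -0, 1.092, -0.106], TCP at [0.226, 0.583, 0.24] pointing down, gripper open.
Joint ranges: [-3.1, 3.1], [-0.84, 2.19], [0.05, 2.79], [-1.13, 4.28], [0.06, 2.93], [-2.69, 2.69]. Speed limits (rad/s): [2.22, 2.22, 2.79, 3.14, 3.14, 3.14].

## Interface

Orientations are given as a unit quaternion [x, y, z, w].
In Python, from workcell import robot gives the robot as it stands.
- The arm moves only by the tool step_arm, never from a script. Its argument "plan" is a list of rows, each a list of 7 numbers: the turn, a rotation vector about the tool's x, y, z in rad, then the shift along the tool's x, y, z in mm, then the opening in per cent of the stroke, from 0 (shut) to 100 (fully open). In form: [[wx, wy, wz, x, y, z, grip], ...]. A call has exactly 5 rows; each row shifts and turns the pose as measured when the row begins, along the tool's axes as they then stand; what a row does not reach is not made up. A row lasts 1/8 s, in which the tool goes at most 62.5 mm and 10.7 degrees, less where a joint would pass 70% of its speed; a pose out of reach is approached as far as the arm can. A call is refused whole if a number of a shift passes 62.5 or a number of a turn 0.188, either way. A call with a gripper value outside its range is refused whole. The fingers move at their own pace and stop on an object; the grip force is fixed at half the most. Time passes only in rows, so rows that do not move let the fingers close, or fill a call up. It gives the time, the measured TCP pose, the force and the opening at its end, in the units of the state.
- robot.observe(): the state, without advancing time (a new reading comes with each control period).
- robot.camera(name): name is "scene" or "side" or "wrist"; returns (picture, depth): 480x640x3 uint8, red, green, blue; 480x640 float32, m along the optical axis (not along the pixel's ray), 0 where there is no reading.
- robot.get_calibration(name): a dict with "intrinsics" (3x3 intrinsics, pixels), "rvec" (rotation vector, rad) and "tvec" (3), from world to camera coordinates, as OpenCV has them; the wrist camera has in their place "T_tool_cam" (4x4, takes a point from camera to tool coordinates, whose origin is the TCP and whose axes are the tool frame's). Camera axes: x right, y down, z forward; pixel columns grow to the right and rows downward; lengths in m; the calibration is good to about 2 mm. A picture is of the moment at which its call begins: read the wrist's pose just before it. get_calibration takes no time and is no camera call.
- robot.close_job(): hands the job in, once; it reports no verdict.
Trained networks look in the newest picture that a camera, given by its name, has taken for a name from the list of things; names that differ only in an ending like _2 or _b are one class to them, and where a whole thing is asked for, a point or a joint stands for the part that bears it (a point fixed in the world has none). Each returns a list of dicts, best first, with "p" (0 to 1); they miss things now and then, are a little off and sometimes report something else, mostly with a low value. They report only what shows in the picture. A call takes as long as a camera call.
- robot.boxes_of(name, camera): "extent" ([left, top, right, bottom] in pixels, round what is visible of it).
The state is a dict: "clock": time; "joint_pos": joint angles; "dq": joint speeds; "joint_torque": joint torques, N m; "ee_pos": TCP position; "tool_rot": TCP orientation; "contact_force": force on the tool from outside, world axes, zero at the start; "ft_torque": the same for the moment, N m; "finger_gap": finger opening in m.
Only numpy, scipy, OpenCV 4.12 (cv2) and the standard library are available. Lean on these libraries where they do the work, as an engineer would, in place of code of your own. Each camera call takes 0.05 s, during which the arm holds its last target.

## Task

First slide the bath's cover fully aside. Then lift the pawl off the ratchet wheel by pressing its tail, so that the basket sinks into the bath, and let the pawl drop back so that it holds the basket hanging with its rim below the bath's rim and its bottom clear of the bath's floor. Never let the basket touch the bath's floor, and leave the bottle, jar, beaker and bowl standing where they are.

Things in the scene. Friction and masses are not known exactly. Their poses are not given: they have to be found in the camera images.
- lift: Fixed unit: a white and steel bath (170 x 280 mm outside, rim 150 mm above the table, walls 10 mm) with a basket lift at its -y end. Origin on the table under the bath's centre; y along the bath's long side. 'Local' below means this frame. Mast 30 mm square, 350 mm tall, at local y = -175 mm; the cover's rails run on past the bath to y = 380 mm
- bath_floor (a point): Centre of the bath's inner floor, 60 mm above the table, 90 mm below the bath's rim
- basket_floor (a point): Centre of the underside of the wire basket (100 x 180 mm, 45 mm deep), hung on two stiffly clamped rods from an arm about 120 mm above its underside at local x = 0. It moves only up and down with the lift, weighs about 0.6 kg, and starts over the cover, 115 to 155 mm above the bath's floor. Wanted at the end: 4 to 41 mm above the bath's floor (rim below the bath's rim, bottom clear)
- drum (a joint): Angle of the drum and ratchet wheel in rad: 0 at the start, falling by 1 rad per 25 mm that the basket sinks. While the pawl is lifted the basket's weight turns it back, slowed by a damper: the basket sinks 11 to 17 mm/s. One tooth (of 16) is 9.8 mm of basket height, so once the pawl drops the basket sinks up to 10 mm more until a tooth catches
- pawl (a joint): Pawl angle in rad: 0 = nose fully down between the wheel's teeth (holding), above about 0.12 = nose clear of the teeth, 0.30 = end stop. A light spring drops it as soon as its tail is let go
- pawl_tail (a point): Centre of the top of the pawl's tail pad, flat, 34 (x) x 36 (y) mm, at local x = 30, y = -370, 219 mm above the table with the pawl down. The pawl rocks on a pin 60 mm to the pad's +y side; its nose, 80 mm past the pin, sits on top of the 110 mm ratchet wheel (axis along x, hub at y = -230, z = 165). Pressing the pad down 8 mm or more (17 mm at the stop), 2 to 6 N, frees the wheel
- cover (a joint): Sliding of the steel bath cover in m towards +y of the lift: 0 = bath closed, 0.235 = end stop, bath wholly open. Stays where it is left; needs about 3 N
- cover_handle (a point): Middle of the top edge of the cover's handle, an upright dark plate over the cover's front (-x) edge: 40 mm (x) wide, 12 mm (y) thick, top 211 mm above the table, 54 mm above the cover's top. It can be pushed on its -y face; it stands 28 mm clear of the raised basket's long side
- bottle: Closed white plastic bottle, 72 mm diameter, 250 mm tall, standing on the table near the lift; origin under its foot. Leave alone
- jar: Glass jar with steel lid, 80 mm diameter, 130 mm tall, standing near the lift; origin under its foot. Leave alone
- beaker: Open steel beaker, 80 mm diameter, 150 mm tall, standing near the lift; origin under its foot. Leave alone
- bowl: Steel bowl, 140 mm diameter, 60 mm tall, under where the cover slides to; origin under its foot. Leave alone

How it is judged:
On the way, in this order (a step that is already met when the one before it is completed fails the run):
1. the cover is slid fully aside (value of joint cover above 0.215 m), for 0.2 s.
2. the pawl is lifted clear of the wheel with the cover aside (value of joint pawl above 0.11 rad and value of joint cover above 0.215 m), for 0.2 s.
At the end, for the whole second after the job is handed in: The cover is fully aside (215 mm or more), the pawl is down between the teeth (under 0.05 rad), and the basket hangs still with its underside 4 to 41 mm above the bath's floor (value of joint cover above 0.215 m and value of joint pawl below 0.05 rad and z of basket_floor in the frame of bath_floor between 0.004 and 0.041 m and velocity of joint drum between -0.1 and 0.1 rad/s); the robot touches nothing.
It fails at once if the basket touches the bath's floor (z of basket_floor in the frame of bath_floor below 0.0015 m).
It fails at once if the basket is lowered before the cover is aside (value of joint cover below 0.2 m and z of basket_floor in the frame of bath_floor below 0.103 m).
It fails at once if a bystander is moved by more than 30 mm or tipped (distance of any of bottle, jar, beaker, bowl from where it was at the start of the episode above 0.03 m or angle between any of bottle, jar, beaker's own z axis and vertical above 0.4 rad).
It also fails if it takes over 67 s, if anything falls off the work surface, if the arm or the gripper's body presses on something with over 40 N, if the wrist force passes 120 N, or if a joint passes its speed limit or range.

## Working session

There is one attempt and no reset: what is moved stays moved. The work goes in short steps, Python scripts to look and compute and a tool call to move; the robot and the scene stay as the last step left them, time stands still between calls to the robot, and variables do not carry over. Pictures are saved under pics/ and viewed, and the job is handed in when it is done.

Besides the shell and the picture viewer there is one more tool, called after "Emit:" by a JSON object that holds its "name" and its "arguments". step_arm: Moves the arm, as the interface text tells. Its arguments: {"type":"object","properties":{"plan":{"type":"array","items":{"type":"array","items":{"type":"number"}}}},"required":["plan"]}

```bash
mkdir -p pics; ls
python3 - <<'E'
from workcell import robot
import cv2
s=robot.observe();print(s)
for c in ["scene","side"]:
    p,d=robot.camera(c); cv2.imwrite(f"pics/{c}0.png",p[:,:,::-1])
    k=robot.get_calibration(c);print(c,k)
    for n in ["cover_handle","pawl_tail","basket_floor","bottle","jar","beaker","bowl"]:
        print(n,robot.boxes_of(n,c)[:2])
E
```

```text
pics
{'clock': 0.0, 'joint_pos': array([ 1.09540880e+00,  4.91550803e-01,  1.55943465e+00,  1.19387947e-05,
        1.09164627e+00, -1.05622093e-01]), 'dq': array([-0.00028939, -0.00178095, -0.00098293,  0.00034961,  0.00143088,
        0.000282  ]), 'joint_torque': array([ 5.04952859e-04, -6.12640572e+01, -2.58167928e+01,  6.91689667e-02,
        4.83422284e-02, -9.82184292e-05]), 'ee_pos': array([0.22577189, 0.58258634, 0.23907226]), 'tool_rot': array([-0.3997328 ,  0.58372062,  0.39939044,  0.58307049]), 'contact_force': array([-1.95682185, -0.33664167,  0.1418141 ]), 'ft_torque': array([0.03787803, 0.06480589, 0.00627897]), 'finger_gap': 0.09530381140157321}
scene {'intrinsics': array([[538.01426908,   0.        , 319.79414088],
       [  0.        , 538.01426908, 236.52061117],
       [  0.        ,   0.        ,   1.        ]]), 'rvec': array([ 1.82031756,  2.00792504, -0.56201198]), 'tvec': array([ 0.06465257, -0.35032831,  1.63642434])}
cover_handle [{'extent': [313.9, 192.5, 444.9, 306.2], 'p': 0.95}]
pawl_tail [{'extent': [214.5, 171.4, 282.4, 208.1], 'p': 0.86}]
basket_flo
[... 424 characters left out ...]
 [  0.        ,   0.        ,   1.        ]]), 'rvec': array([ 2.63475905,  0.03245498, -0.01082335]), 'tvec': array([-0.49271255,  0.05342261,  1.44211217])}
cover_handle [{'extent': [279.8, 146.5, 390.0, 252.7], 'p': 0.87}]
pawl_tail [{'extent': [259.8, 271.4, 310.1, 357.1], 'p': 0.96}, {'extent': [277.1, 147.7, 391.1, 256.5], 'p': 0.6}]
basket_floor [{'extent': [296.8, 120.5, 370.8, 235.7], 'p': 0.78}]
bottle [{'extent': [236.2, 384.8, 281.1, 446.5], 'p': 0.77}]
jar [{'extent': [199.5, 320.8, 246.3, 371.2], 'p': 0.68}, {'extent': [259.3, 272.9, 308.9, 356.4], 'p': 0.15}]
beaker [{'extent': [303.2, 372.5, 346.1, 422.0], 'p': 0.82}]
bowl [{'extent': [332.7, 125.5, 388.8, 165.3], 'p': 0.59}]
```

View pics/scene0.png

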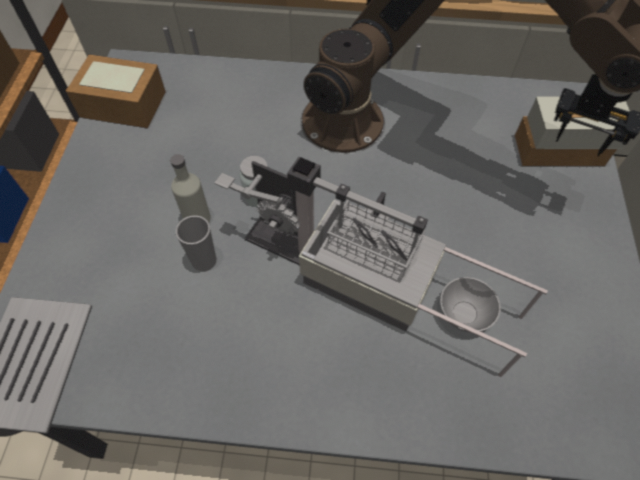

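View pics/side0.png

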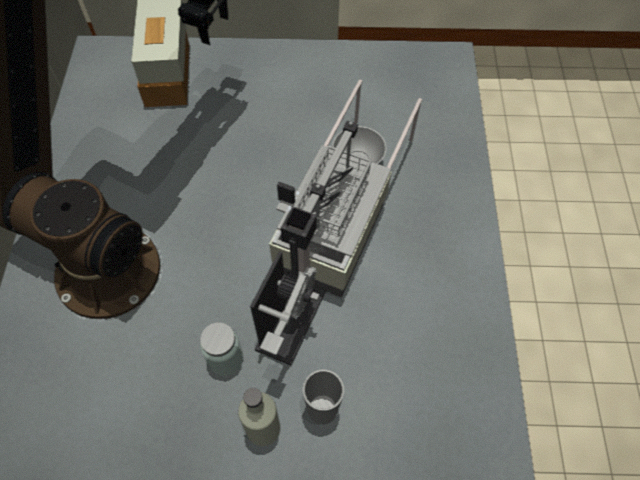

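The side picture shows the handle plate at about (287,193), the pad at (271,343), the mast top at (299,222) and the rail ends at (360,82) and (420,100). Next I'll work out the lift's pose from these.

```bash
cat > h.py <<'E'
import numpy as np,cv2
from workcell import robot
def world(c,d,u,v,r=1):
    k=robot.get_calibration(c);K=k["intrinsics"];R=cv2.Rodrigues(k["rvec"])[0]
    w=d[v-r:v+r+1,u-r:u+r+1];w=w[w>0]
    if not len(w): return None
    z=np.median(w);return R.T@(np.array([(u-K[0,2])/K[0,0]*z,(v-K[1,2])/K[1,1]*z,z])-k["tvec"])
def cloud(c,d):
    k=robot.get_calibration(c);K=k["intrinsics"];R=cv2.Rodrigues(k["rvec"])[0]
    v,u=np.mgrid[:480,:640]
    P=np.stack([(u-K[0,2])/K[0,0]*d,(v-K[1,2])/K[1,1]*d,d],-1)
    return (P-k["tvec"])@R
def proj(c,p):
    k=robot.get_calibration(c)
    return cv2.projectPoints(np.float64(p).reshape(-1,1,3),k["rvec"],np.float64(k["tvec"]),k["intrinsics"],None)[0].reshape(-1,2)
E
python3 - <<'E'
from h import *
for c,pts in [("side",dict(pad=(271,343),handle=(287,187),mast=(299,222),r1=(360,83),r2=(420,101),armend=(350,127),bottle=(253,396),jar=(219,337),beak=(322,375))),("scene",dict(pad=(226,182),mast=(305,169),r1=(544,291),r2=(523,353),handle=(380,198),bottle=(178,160),beak=(194,222),jar=(252,161)))]:
    p,d=robot.camera(c)
    for n,(u,v) in pts.items(): print(c,n,np.round(world(c,d,u,v),3))
    big=cv2.resize(p[120:360,220:480] if c=="side" else p[140:360,160:560],None,fx=2.2 if c=="side" else 2,fy=2.2 if c=="side" else 2,interpolation=cv2.INTER_CUBIC)
    cv2.imwrite(f"pics/{c}1.png",big[:,:,::-1])
    np.save(c+"_d.npy",d)
E
```

```text
side pad [ 0.419 -0.252  0.219]
side handle [0.432 0.106 0.211]
side mast [ 0.468 -0.068  0.352]
side r1 [0.598 0.475 0.149]
side r2 [0.747 0.419 0.148]
side armend [0.563 0.178 0.327]
side bottle [ 0.396 -0.36   0.25 ]
side jar [ 0.305 -0.209  0.131]
side beak [ 0.516 -0.282  0.127]
scene pad [ 0.426 -0.242  0.22 ]
scene mast [ 0.475 -0.052  0.352]
scene r1 [0.598 0.483 0.15 ]
scene r2 [0.746 0.423 0.151]
scene handle [0.43  0.113 0.212]
scene bottle [ 0.398 -0.354  0.251]
scene beak [ 0.483 -0.322  0.127]
scene jar [ 0.38  -0.187  0.246]
```

View pics/side1.png

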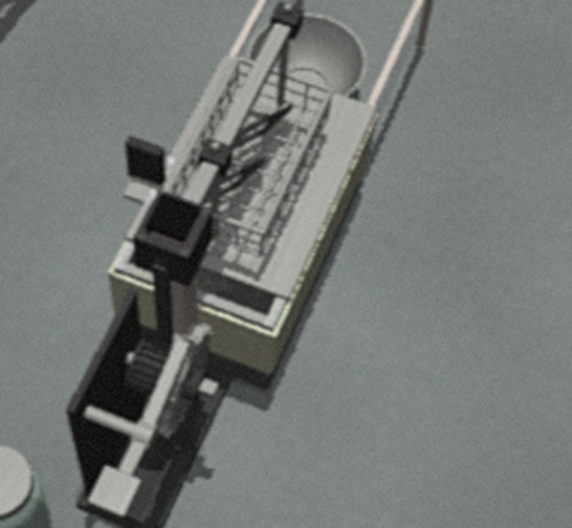

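View pics/scene1.png

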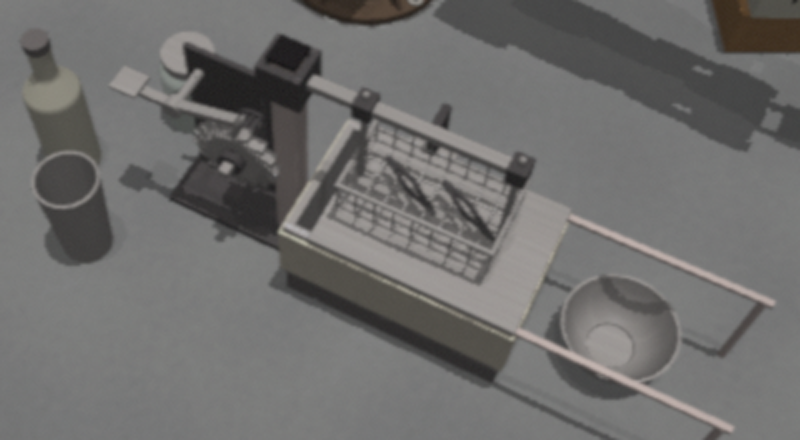

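Run:
```python
from h import *
from scipy.spatial.transform import Rotation as Rn
s=np.load("side_d.npy");c=np.load("scene_d.npy")
P={"side":cloud("side",s),"scene":cloud("scene",c)}
D={"side":s,"scene":c}
th=np.arctan2(-.058,.149); X=np.array([np.cos(th),np.sin(th),0]);Y=np.array([-X[1],X[0],0])
O=np.array([.672,.449,0])-.38*Y
print("th",th,"O",O)
def box(n,lo,hi):
    for k in P:
        q=(P[k]-O)@np.stack([X,Y,[0,0,1]],1)
        m=np.all((q>lo)&(q<hi),-1)&(D[k]>0)
        a=q[m]
        if len(a): print(n,k,len(a),"min",np.percentile(a,4,axis=0).round(3),"max",np.percentile(a,96,axis=0).round(3),"med",np.median(a,axis=0).round(3))
box("pad",[-.0,-.41,.205],[.07,-.345,.235])
box("handle",[-.14,-.06,.17],[-.075,.03,.22])
box("handletop",[-.14,-.06,.206],[-.075,.03,.22])
box("mast",[-.04,-.22,.335],[.04,-.13,.37])
box("rails",[-.15,.25,.13],[.15,.4,.17])
box("rail-",[-.15,.25,.13],[-.04,.4,.17])
box("rail+",[.04,.25,.13],[.15,.4,.17])
box("arm",[-.03,-.13,.28],[.03,.15,.37])
box("frontplate",[-.1,-.35,.1],[-.03,-.2,.32])
box("basketlong",[-.065,-.1,.17],[.065,.1,.29])
r=Rn.from_quat(robot.observe()["tool_rot"]).as_matrix();print(r.round(3)); print("zaxis local",r[:,2]@X,r[:,2]@Y)
print(robot.get_calibration("wrist")["T_tool_cam"].round(3))
```

```text
th -0.37121512299823356 O [0.53415574 0.09488284 0.        ]
pad side 342 min [ 0.005 -0.38   0.216] max [ 0.036 -0.348  0.223] med [ 0.021 -0.364  0.219]
pad scene 182 min [ 0.004 -0.377  0.216] max [ 0.035 -0.346  0.223] med [ 0.02  -0.362  0.219]
handle side 261 min [-0.121 -0.032  0.171] max [-0.084 -0.02   0.213] med [-0.102 -0.029  0.198]
handle scene 91 min [-0.122 -0.027  0.174] max [-0.084 -0.016  0.215] med [-0.106 -0.02   0.21 ]
handletop side 99 min [-0.121 -0.032  0.207] max [-0.085 -0.019  0.214] med [-0.104 -0.027  0.21 ]
handletop scene 63 min [-0.122 -0.027  0.209] max [-0.09  -0.016  0.216] med [-0.106 -0.021  0.212]
mast side 700 min [-0.031 -0.194  0.336] max [ 0.017 -0.144  0.354] med [-0.005 -0.173  0.343]
mast scene 543 min [-0.028 -0.19   0.336] max [ 0.017 -0.141  0.353] med [-0.001 -0.162  0.343]
rails side 335 min [-0.084  0.255  0.141] max [0.083 0.381 0.154] med [-0.076  0.319  0.15 ]
rails scene 667 min [-0.086  0.256  0.142] max [0.082 0.384 0.154] med [0.074 0.324 0.151]
rail- side 174 min [-0.086  0.255  0.14 ] max [-0.076  0.381  0.154] med [-0.08   
[... 425 characters left out ...]
0.007 0.1   0.33 ] med [-0.002 -0.007  0.322]
frontplate side 1245 min [-0.084 -0.341  0.108] max [-0.034 -0.208  0.247] med [-0.035 -0.273  0.198]
frontplate scene 883 min [-0.041 -0.316  0.15 ] max [-0.034 -0.226  0.247] med [-0.037 -0.273  0.209]
basketlong side 1726 min [-0.056 -0.084  0.184] max [0.046 0.097 0.25 ] med [-0.001  0.016  0.207]
basketlong scene 1785 min [-0.057 -0.081  0.185] max [0.046 0.098 0.255] med [-0.003  0.008  0.198]
[[ 0.    -0.932  0.361]
 [ 0.     0.361  0.932]
 [-1.    -0.     0.   ]]
zaxis local -0.0014274741731288496 0.9999989766414561
[[ 0.    -0.273  0.962 -0.145]
 [-0.    -0.962 -0.273  0.076]
 [ 1.    -0.    -0.     0.001]
 [ 0.     0.     0.     1.   ]]
```

Emit:
{"name": "step_arm", "arguments": {"plan": [[0, 0, 0, -25, -15, -20, 0], [0, 0, 0, -25, -35, -40, 0], [0, 0, 0, 0, -38, -45, 0], [0, 0, 0, 0, -38, -45, 0], [0, 0, 0, 0, -38, -45, 0]]}}

```text
clock: 1.52
ee_pos: [0.3094, 0.3379, 0.2905]
tool_rot: [-0.401, 0.582, 0.401, 0.583]
contact_force: [1.1, -0.6, 0.8]
finger_gap: 0.0504
```

```bash
cat >> h.py <<'E'
th=np.arctan2(-.058,.149); X=np.array([np.cos(th),np.sin(th),0]);Y=np.array([-X[1],X[0],0])
O=np.array([.672,.449,0])-.38*Y
L=np.stack([X,Y,[0,0,1]],1)
def st():
    s=robot.observe();print("t",round(s["clock"],2),"tcp local",((s["ee_pos"]-O)@L).round(4),"F local",(s["contact_force"]@L).round(1),"gap",round(s["finger_gap"],3),"q",s["joint_pos"].round(2))
E
python3 -c "from h import *;st()"
```

```text
t 1.52 tcp local [-0.2976  0.1449  0.2905] F local [ 1.3 -0.2  0.8] gap 0.05 q [ 0.69  0.19  1.88 -0.    1.07 -0.52]
```

Emit:
{"name": "step_arm", "arguments": {"plan": [[0, 0, 0, 0, -40, -47, 0], [0, 0, 0, 0, -40, -47, 0], [0, 0, 0, 0, -40, -47, 0], [0, 0, 0, 0, -40, -47, 0], [0, 0, 0, 0, -36, -42, 0]]}}

```text
clock: 2.15
ee_pos: [0.4111, 0.0475, 0.2922]
tool_rot: [-0.402, 0.58, 0.401, 0.584]
contact_force: [0.6, 0.2, 0.0]
finger_gap: 0.0028
```

```bash
python3 -c "from h import *;st()"
```

```text
t 2.15 tcp local [-0.0974 -0.0888  0.2922] F local [0.5 0.4 0. ] gap 0.003 q [-0.05  0.12  1.97  0.    1.05 -1.25]
```

Emit:
{"name": "step_arm", "arguments": {"plan": [[0, 0, 0, 30, 0, 0, 0], [0, 0, 0, 30, 0, 0, 0], [0, 0, 0, 20, 0, 0, 0], [0, 0, 0, 10, 0, 0, 0], [0, 0, 0, 0, 0, 0, 0]]}}

```text
clock: 2.78
ee_pos: [0.4138, 0.043, 0.2009]
tool_rot: [-0.401, 0.581, 0.397, 0.587]
contact_force: [0.1, 0.6, 1.6]
finger_gap: 0.0006
```

```bash
python3 -c "
from h import *;st()
p,d=robot.camera('side');cv2.imwrite('pics/s2.png',cv2.resize(p[100:380,200:480],None,fx=2,fy=2)[:,:,::-1])"
```

```text
t 2.77 tcp local [-0.0934 -0.092   0.2009] F local [-0.1  0.6  1.6] gap 0.001 q [-0.06  0.25  2.1   0.    0.79 -1.26]
```

View pics/s2.png

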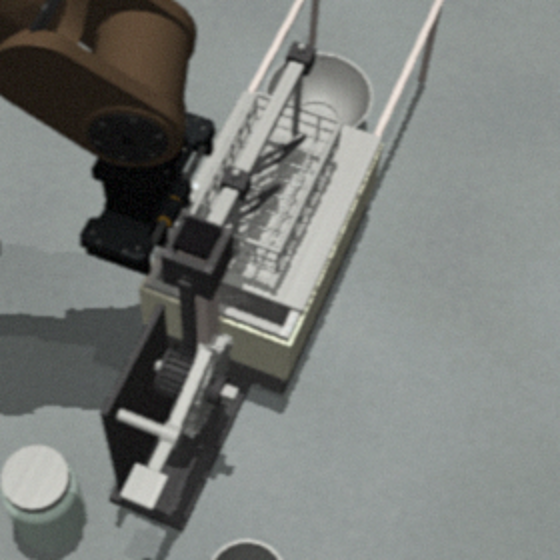

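Emit:
{"name": "step_arm", "arguments": {"plan": [[0, 0, 0, 0, 2, 20, 0], [0, 0, 0, 0, 2, 15, 0], [0, 0, 0, 0, 1, 12, 0], [0, 0, 0, 0, 0, 20, 0], [0, 0, 0, 0, 0, 20, 0]]}}

```text
clock: 3.45
ee_pos: [0.4421, 0.1284, 0.2042]
tool_rot: [-0.402, 0.58, 0.396, 0.588]
contact_force: [0.5, -3.8, -0.2]
finger_gap: 0.0004
```

```bash
python3 -c "from h import *;st()"
```

```text
t 3.45 tcp local [-0.0979 -0.0022  0.2042] F local [ 1.9 -3.4 -0.2] gap 0.0 q [ 0.14  0.3   2.   -0.    0.83 -1.06]
```

Emit:
{"name": "step_arm", "arguments": {"plan": [[0, 0, 0, 1, 0, 28, 0], [0, 0, 0, 1, 0, 28, 0], [0, 0, 0, 1, 0, 28, 0], [0, 0, 0, 1, 0, 28, 0], [0, 0, 0, 0, 0, 25, 0]]}}

```text
clock: 4.08
ee_pos: [0.4933, 0.2606, 0.2025]
tool_rot: [-0.404, 0.579, 0.395, 0.587]
contact_force: [0.9, -3.0, -0.5]
finger_gap: 0.0002
```

```bash
python3 -c "
from h import *;st()
p,d=robot.camera('side');cv2.imwrite('pics/s3.png',cv2.resize(p[60:360,200:500],None,fx=2,fy=2)[:,:,::-1])"
```

```text
t 4.08 tcp local [-0.0981  0.1396  0.2025] F local [ 1.9 -2.5 -0.5] gap 0.0 q [ 0.37  0.43  1.78 -0.01  0.92 -0.82]
```

View pics/s3.png

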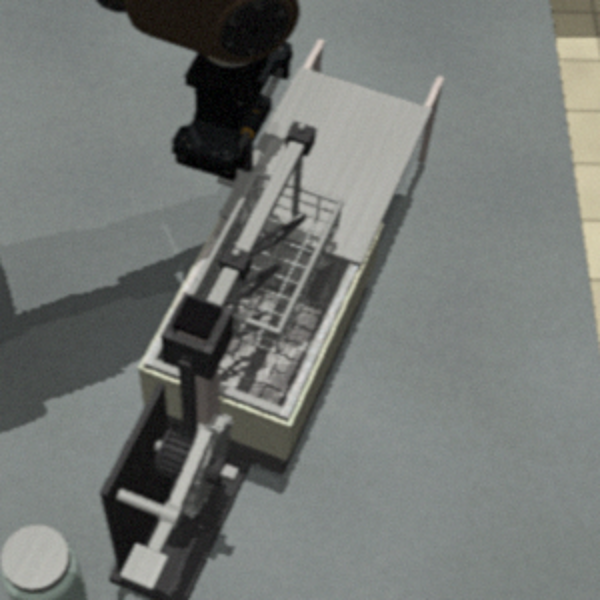

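The side view shows the cover most of the way aside, with its far edge near the rail ends. I'll push on gently.

Emit:
{"name": "step_arm", "arguments": {"plan": [[0, 0, 0, 0, 0, 14, 0], [0, 0, 0, 0, 0, 12, 0], [0, 0, 0, 0, 0, 8, 0], [0, 0, 0, 0, 0, 5, 0], [0, 0, 0, 0, 0, 4, 0]]}}

```text
clock: 4.75
ee_pos: [0.5072, 0.2971, 0.2025]
tool_rot: [-0.407, 0.584, 0.394, 0.581]
contact_force: [-10.5, -34.6, 14.3]
finger_gap: 0.0007
```

```bash
python3 -c "from h import *;st()"
```

```text
t 4.75 tcp local [-0.0985  0.1786  0.2025] F local [  2.7 -36.   14.3] gap 0.001 q [ 0.43  0.48  1.69 -0.02  0.97 -0.76]
```

End stop reached. Back off, then rise.

Emit:
{"name": "step_arm", "arguments": {"plan": [[0, 0, 0, 0, 0, -8, 0], [0, 0, 0, 0, 0, -15, 0], [0, 0, 0, -30, 5, -5, 0], [0, 0, 0, -40, 5, -5, 0], [0, 0, 0, -40, 0, 0, 0]]}}

```text
clock: 5.38
ee_pos: [0.4833, 0.2689, 0.3135]
tool_rot: [-0.406, 0.586, 0.394, 0.58]
contact_force: [-0.0, 0.4, 0.3]
finger_gap: 0.0004
```

Run:
```python
from h import *
st()
for c in ["scene","side"]:
    p,d=robot.camera(c);cv2.imwrite(f'pics/{c}4.png',p[:,:,::-1])
    q=(cloud(c,d)-O)@L
    def box(n,lo,hi):
        a=q[np.all((q>lo)&(q<hi),-1)&(d>0)]
        if len(a): print(n,c,len(a),np.percentile(a,4,axis=0).round(3),np.percentile(a,96,axis=0).round(3),np.median(a,axis=0).round(3))
    box("cover",[-.08,.1,.15],[.08,.5,.165])
    box("handle",[-.13,.16,.17],[-.075,.25,.22])
    box("pad",[-.0,-.41,.205],[.07,-.345,.235])
    box("arm",[-.02,-.06,.30],[.02,.08,.34])
```

```text
t 5.38 tcp local [-0.1105  0.1437  0.3135] F local [-0.2  0.3  0.3] gap 0.0 q [ 0.4   0.32  1.63 -0.02  1.19 -0.8 ]
cover scene 7812 [-0.074  0.129  0.155] [0.075 0.36  0.162] [0.004 0.248 0.158]
handle scene 136 [-0.118  0.19   0.176] [-0.081  0.2    0.214] [-0.09   0.195  0.21 ]
pad scene 178 [ 0.004 -0.377  0.216] [ 0.036 -0.346  0.223] [ 0.021 -0.361  0.22 ]
arm scene 625 [-0.013 -0.054  0.313] [0.003 0.074 0.324] [-0.002  0.012  0.321]
cover side 4622 [-0.074  0.127  0.153] [0.075 0.357 0.161] [0.01  0.251 0.157]
handle side 255 [-0.118  0.184  0.172] [-0.081  0.198  0.213] [-0.099  0.188  0.197]
pad side 340 [ 0.004 -0.38   0.216] [ 0.036 -0.348  0.223] [ 0.02  -0.364  0.22 ]
arm side 512 [-0.012 -0.054  0.315] [0.003 0.076 0.325] [-0.004  0.009  0.321]
```

View pics/side4.png

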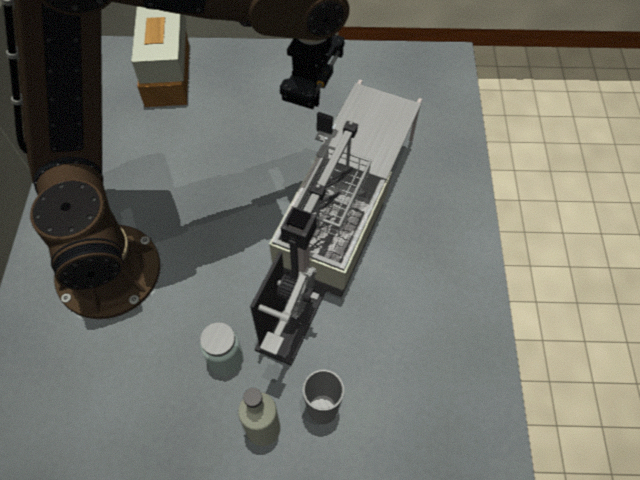

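View pics/scene4.png

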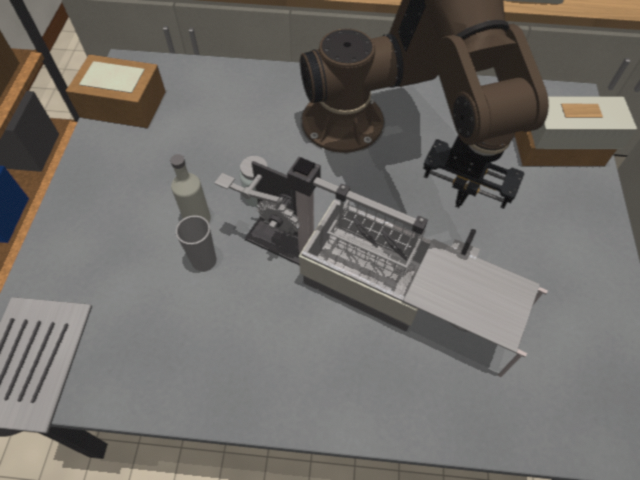

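Run:
```python
from h import *
for c in ["scene","side"]:
    p,d1=robot.camera(c)
    for nm,d in (("start",np.load(c+"_d.npy")),("now",d1)):
        q=(cloud(c,d)-O)@L
        m=(d>0)&(abs(q[...,2]-.157)<.006)&(q[...,0]>.058)&(q[...,0]<.068)&(abs(q[...,1])<.45)
        y=np.sort(q[m][:,1]);h,e=np.histogram(y,np.arange(-.16,.42,.01))
        print(c,nm,y[:3].round(3),y[-3:].round(3)); print(h)
```

```text
scene start [-0.449 -0.447 -0.131] [0.15  0.15  0.151]
[ 0  0  1  4  1  0 16 19 16 18 15 18 17 18 19 19 17 17 19 18 19 19 19 18
 18 19 20 17 18 18 21  2  0  0  0  0  0  0  0  0  0  0  0  0  0  0  0  0
  0  0  0  0  0  0  0  0  0]
scene now [-0.45  -0.448 -0.447] [0.366 0.367 0.367]
[ 0  0  2 10  1  0  0  0  0  0  0  0  0  0  0  0  0  0  0  0  0  0  0  0
  0  0  0  4 19 21 20 21 21 21 22 20 16 23 18 20 20 21 18 19 21 23 19 24
 24 22 22 23 16  0  0  0  0]
side start [-0.45  -0.448 -0.136] [0.145 0.147 0.149]
[ 0  0  6  5  0  4 20 20 18 17 17 18 17 18 19 19 14 19 17 17 15 15 16 16
 17 13 17 19 15 12 11  0  0  0  0  0  0  0  0  0  0  0  0  0  0  0  0  0
  0  0  0  0  0  0  0  0  0]
side now [-0.45  -0.449 -0.135] [0.363 0.363 0.364]
[ 0  0  6  4  0  0  0  0  0  0  0  0  0  0  0  0  0  0  0  0  0  0  0  0
  0  0  0  9 18 15 15 15 17 16 15 12 16 11 15 14 15 12 14 15 11 14 13 12
 13 15  7 16  5  0  0  0  0]
```

Run:
```python
from h import *
p,d=robot.camera("scene")
a=cv2.resize(p[210:380,380:580],None,fx=4,fy=3.4,interpolation=cv2.INTER_CUBIC)
cv2.imwrite("pics/z5.png",a[:,:,::-1])
p,d=robot.camera("side")
a=cv2.resize(p[60:260,260:440],None,fx=4,fy=3,interpolation=cv2.INTER_CUBIC)
cv2.imwrite("pics/z6.png",a[:,:,::-1])
p,d=robot.camera("wrist");cv2.imwrite("pics/z7.png",p[:,:,::-1])
```

```text
(no output)
```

View pics/z5.png

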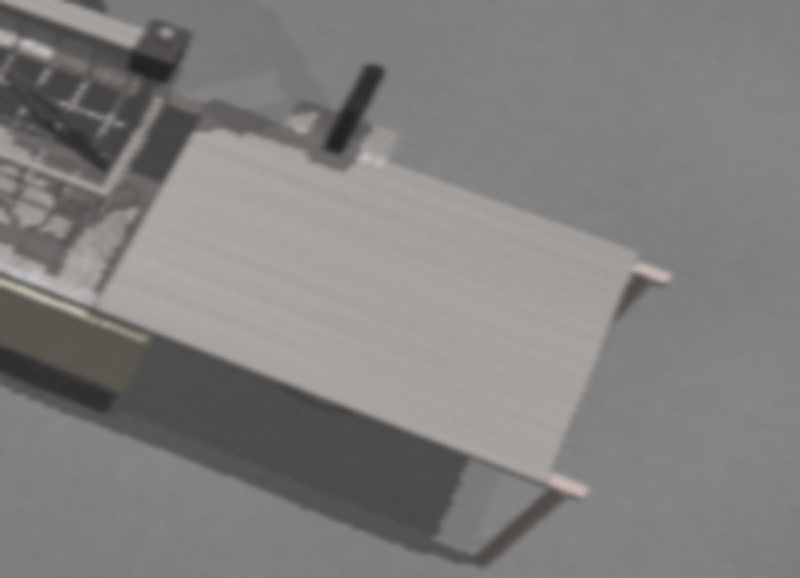

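View pics/z6.png

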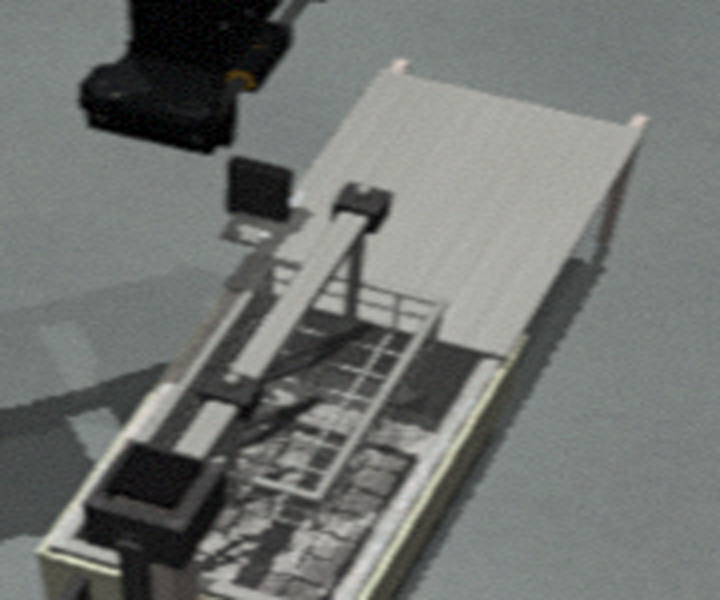

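View pics/z7.png

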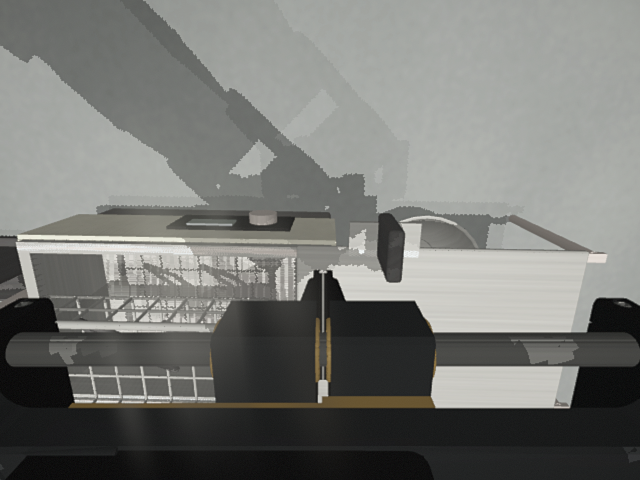

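Emit:
{"name": "step_arm", "arguments": {"plan": [[0, 0, 0, 35, -5, -5, 0], [0, 0, 0, 35, -5, 0, 0], [0, 0, 0, 30, 0, 0, 0], [0, 0, 0, 16, 0, 0, 0], [0, 0, 0, 0, 0, 15, 0]]}}

```text
clock: 6.35
ee_pos: [0.4954, 0.2716, 0.1868]
tool_rot: [-0.405, 0.59, 0.394, 0.577]
contact_force: [-0.6, -0.2, 0.9]
finger_gap: 0.0008
```

```bash
python3 -c "from h import *;st()"
```

```text
t 6.35 tcp local [-0.1002  0.1506  0.1868] F local [-0.4 -0.4  0.9] gap 0.001 q [ 0.39  0.47  1.76 -0.02  0.93 -0.8 ]
```

Emit:
{"name": "step_arm", "arguments": {"plan": [[0, 0, 0, -6, 0, 8, 0], [0, 0, 0, 0, 0, 8, 0], [0, 0, 0, 0, 0, 6, 0], [0, 0, 0, 0, 0, 5, 0], [0, 0, 0, 0, 0, 2, 0]]}}

```text
clock: 6.98
ee_pos: [0.5049, 0.2961, 0.194]
tool_rot: [-0.408, 0.593, 0.393, 0.572]
contact_force: [-1.6, -16.1, 4.7]
finger_gap: 0.0003
```

```bash
python3 -c "from h import *;st()"
```

```text
t 6.97 tcp local [-0.1003  0.1769  0.194 ] F local [  4.3 -15.6   4.7] gap 0.0 q [ 0.43  0.49  1.69 -0.03  0.98 -0.76]
```

Emit:
{"name": "step_arm", "arguments": {"plan": [[0, 0, 0, 0, 0, 2, 0], [0, 0, 0, 0, 0, 2, 0], [0, 0, 0, 0, 0, 2, 0], [0, 0, 0, 0, 0, 2, 0], [0, 0, 0, 0, 0, 2, 0]]}}

```text
clock: 7.6
ee_pos: [0.5047, 0.2957, 0.1942]
tool_rot: [-0.411, 0.601, 0.389, 0.565]
contact_force: [-4.8, -14.9, 3.6]
finger_gap: 0.0004
```

Run:
```python
from h import *
st()
for c in ["scene","side"]:
    p,d=robot.camera(c)
    q=(cloud(c,d)-O)@L
    m=(d>0)&(abs(q[...,2]-.157)<.006)&(q[...,0]>.058)&(q[...,0]<.068)&(abs(q[...,1])<.45)
    y=np.sort(q[m][:,1]);y=y[y>.05];print(c,y[:3].round(3),y[-3:].round(3))
    cv2.imwrite(f"pics/p{c}.png",cv2.resize(p[60:260,260:440] if c=="side" else p[200:350,380:580],None,fx=4,fy=3 if c=="side" else 4)[:,:,::-1])
```

```text
t 7.6 tcp local [-0.1003  0.1765  0.1942] F local [  0.9 -15.7   3.6] gap 0.0 q [ 0.43  0.5   1.68 -0.05  1.01 -0.74]
scene [0.119 0.119 0.119] [0.367 0.367 0.368]
side [0.116 0.117 0.117] [0.362 0.362 0.366]
```

View pics/pscene.png

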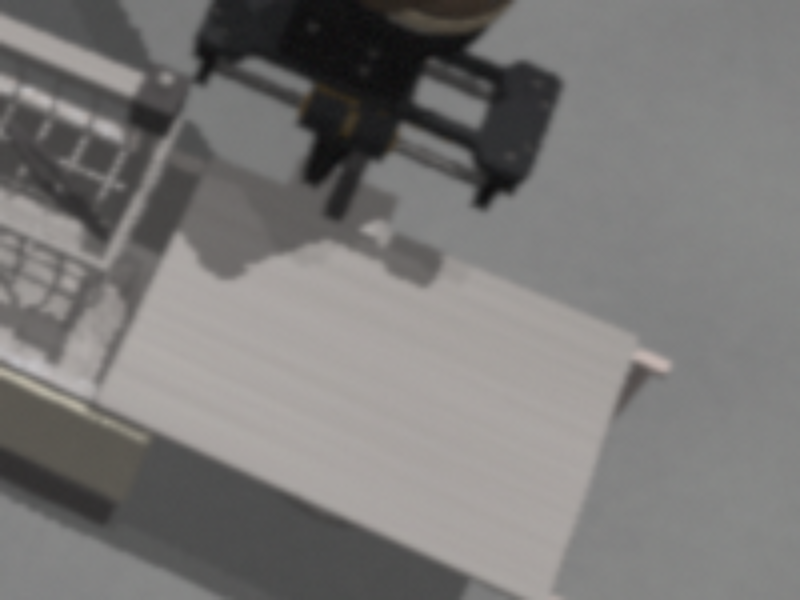

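View pics/pside.png

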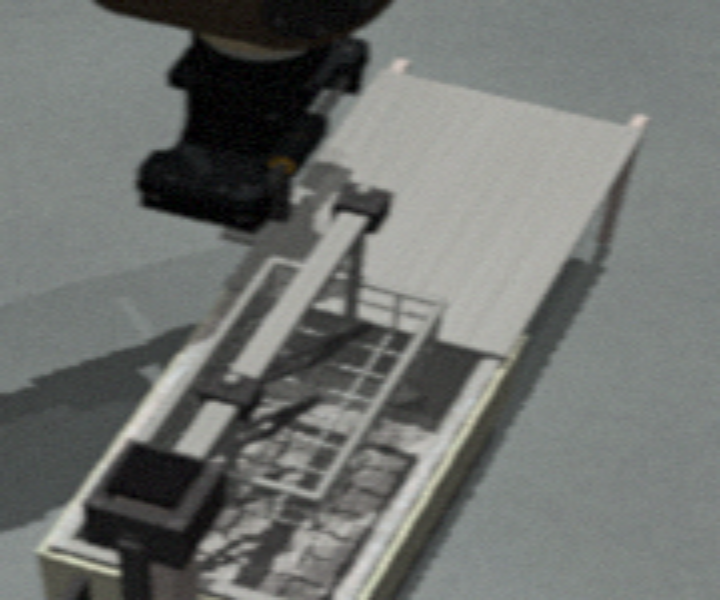

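Both pushes stopped at the same place, with 16 N and 36 N and no motion, so this is the end stop. I'll retreat and go to the pawl.

Emit:
{"name": "step_arm", "arguments": {"plan": [[0, 0, 0, 0, 0, -8, 0], [0, 0, 0, 0, 0, -15, 0], [0, 0, 0, -30, 5, -5, 0], [0, 0, 0, -50, 5, -5, 0], [0, 0, 0, -50, 0, 0, 0]]}}

```text
clock: 8.32
ee_pos: [0.4845, 0.2725, 0.327]
tool_rot: [-0.41, 0.603, 0.39, 0.563]
contact_force: [0.1, -0.2, -0.7]
finger_gap: 0.0003
```

```bash
cat >> h.py <<'E'
def err():
    from scipy.spatial.transform import Rotation as Rn
    R=Rn.from_quat(robot.observe()["tool_rot"]).as_matrix()
    T=np.stack([[0,0,-1.],-X,Y],1)
    print("rot needed (tool)",Rn.from_matrix(R.T@T).as_rotvec().round(3))
def sc():
    for c in ["scene","side"]:
        p,d=robot.camera(c); q=(cloud(c,d)-O)@L
        def box(n,lo,hi):
            a=q[np.all((q>lo)&(q<hi),-1)&(d>0)]
            if len(a): print(n,c,len(a),"lo",np.percentile(a,4,axis=0).round(3),"hi",np.percentile(a,96,axis=0).round(3),"med",np.median(a,axis=0).round(3))
        m=(d>0)&(abs(q[...,2]-.157)<.006)&(q[...,0]>.058)&(q[...,0]<.068)&(abs(q[...,1])<.45)
        y=np.sort(q[m][:,1]);y=y[y>.05];print("coverY",c,y[:3].round(3),y[-3:].round(3))
        box("pad",[-.0,-.41,.19],[.07,-.345,.235])
        box("arm",[-.02,-.06,.18],[.01,.07,.34])
        cv2.imwrite(f"pics/{c}_{robot.observe()['clock']:.2f}.png",p[:,:,::-1])
E
python3 -c "from h import *;st();err();sc()"
```

```text
t 8.32 tcp local [-0.1107  0.1475  0.327 ] F local [ 0.2 -0.1 -0.7] gap 0.0 q [ 0.41  0.33  1.58 -0.04  1.28 -0.78]
rot needed (tool) [ 0.003 -0.063 -0.008]
coverY scene [0.118 0.119 0.119] [0.366 0.367 0.368]
pad scene 182 lo [ 0.003 -0.377  0.216] hi [ 0.035 -0.346  0.223] med [ 0.021 -0.362  0.22 ]
arm scene 870 lo [-0.016 -0.055  0.186] hi [0.004 0.065 0.324] med [-0.004  0.008  0.319]
coverY side [0.114 0.115 0.115] [0.362 0.363 0.367]
pad side 343 lo [ 0.004 -0.38   0.215] hi [ 0.036 -0.347  0.223] med [ 0.02  -0.364  0.22 ]
arm side 735 lo [-0.017 -0.052  0.186] hi [0.003 0.065 0.324] med [-0.005  0.006  0.319]
```

Emit:
{"name": "step_arm", "arguments": {"plan": [[0, -0.06, -0.008, -50, 0, 0, 0], [0, 0, 0, -50, 0, -10, 0], [0, 0, 0, -10, -10, -40, 0], [0, 0, 0, 0, -13, -50, 0], [0, 0, 0, 0, -13, -50, 0]]}}

```text
clock: 9.05
ee_pos: [0.4645, 0.1198, 0.4406]
tool_rot: [-0.402, 0.579, 0.401, 0.585]
contact_force: [1.6, 1.0, 0.7]
finger_gap: 0.0007
```

```bash
python3 -c "from h import *;st();err()"
```

```text
t 9.05 tcp local [-0.074  -0.002   0.4406] F local [1.1 1.5 0.7] gap 0.001 q [ 0.11  0.12  1.57  0.    1.44 -1.09]
rot needed (tool) [0.008 0.005 0.006]
```

Emit:
{"name": "step_arm", "arguments": {"plan": [[0.008, 0, 0, 0, -13, -52, 0], [0, 0, 0, 0, -13, -52, 0], [0, 0, 0, 0, -13, -52, 0], [0, 0, 0, 0, -13, -52, 0], [0, 0, 0, 0, -13, -52, 0]]}}

```text
clock: 9.68
ee_pos: [0.4265, -0.1547, 0.4368]
tool_rot: [-0.4, 0.581, 0.399, 0.586]
contact_force: [0.7, 0.2, -0.5]
finger_gap: 0.0004
```

```bash
python3 -c "from h import *;st();err()"
```

```text
t 9.68 tcp local [-0.0098 -0.2717  0.4368] F local [ 0.6  0.4 -0.5] gap 0.0 q [-0.5   0.08  1.63  0.01  1.43 -1.7 ]
rot needed (tool) [0.    0.005 0.006]
```

Emit:
{"name": "step_arm", "arguments": {"plan": [[0, 0, 0, 0, -15, -46, 0], [0, 0, 0, 0, -15, -46, 0], [0, 0, 0, 50, 0, 0, 0], [0, 0, 0, 50, 0, 0, 0], [0, 0, 0, 45, 0, 0, 0]]}}

```text
clock: 10.3
ee_pos: [0.4185, -0.2585, 0.2866]
tool_rot: [-0.4, 0.582, 0.395, 0.588]
contact_force: [0.7, -0.6, 0.3]
finger_gap: 0.0001
```

```bash
python3 -c "
from h import *;st();err();sc()
p,d=robot.camera('side');cv2.imwrite('pics/s9.png',cv2.resize(p[230:460,180:380],None,fx=3,fy=2.6)[:,:,::-1])"
```

```text
t 10.3 tcp local [ 0.0205 -0.3713  0.2866] F local [ 0.9 -0.3  0.3] gap 0.0 q [-0.69  0.25  1.82  0.01  1.07 -1.89]
rot needed (tool) [-0.007  0.004  0.011]
coverY scene [0.118 0.119 0.119] [0.367 0.367 0.368]
pad scene 184 lo [ 0.004 -0.377  0.216] hi [ 0.035 -0.346  0.223] med [ 0.02  -0.361  0.219]
arm scene 864 lo [-0.016 -0.055  0.186] hi [0.003 0.065 0.324] med [-0.005  0.008  0.319]
coverY side [0.114 0.115 0.116] [0.364 0.366 0.368]
pad side 138 lo [ 0.022 -0.38   0.215] hi [ 0.037 -0.349  0.223] med [ 0.03  -0.368  0.219]
arm side 741 lo [-0.017 -0.052  0.186] hi [0.004 0.065 0.324] med [-0.005  0.006  0.319]
```

View pics/s9.png

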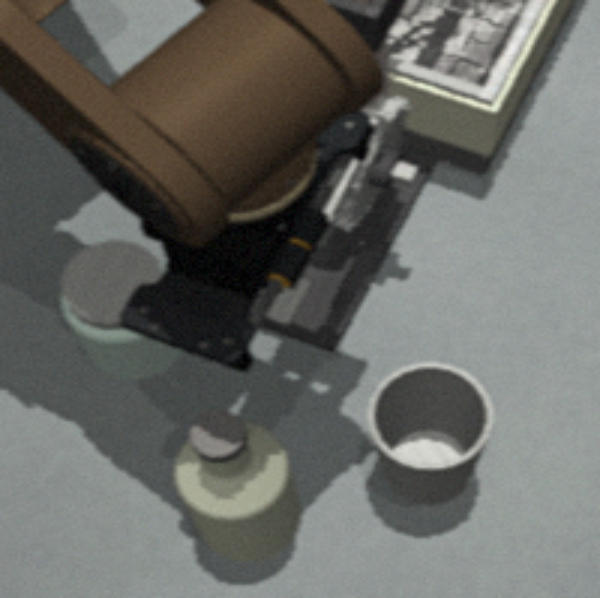

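Run:
```python
from h import *
for c in ["scene","side"]:
    p,d=robot.camera(c); q=(cloud(c,d)-O)@L
    m=(d>0)&(abs(q[...,0])<.057)&(abs(q[...,1]-.005)<.1)&(q[...,2]<.345)&(q[...,2]>.04)
    h,e=np.histogram(q[m][:,2],np.arange(.04,.35,.005))
    print(c,[(round(a,3),int(b)) for a,b in zip(e,h) if b>5])
    m&=abs(q[...,0]+.003)<.006; m&=(q[...,2]>.31)
    print(np.median(q[m][:,2]))
```

```text
scene [(np.float64(0.04), 9), (np.float64(0.045), 578), (np.float64(0.05), 1165), (np.float64(0.055), 80), (np.float64(0.18), 67), (np.float64(0.185), 411), (np.float64(0.19), 269), (np.float64(0.195), 166), (np.float64(0.2), 33), (np.float64(0.205), 133), (np.float64(0.21), 71), (np.float64(0.215), 37), (np.float64(0.22), 26), (np.float64(0.225), 109), (np.float64(0.23), 336), (np.float64(0.235), 22), (np.float64(0.24), 10), (np.float64(0.245), 12), (np.float64(0.25), 10), (np.float64(0.255), 9), (np.float64(0.26), 8), (np.float64(0.265), 10), (np.float64(0.27), 10), (np.float64(0.275), 14), (np.float64(0.28), 7), (np.float64(0.285), 11), (np.float64(0.305), 30), (np.float64(0.31), 98), (np.float64(0.315), 195), (np.float64(0.32), 486), (np.float64(0.325), 207), (np.float64(0.33), 30), (np.float64(0.335), 17)]
0.32188992121499443
side [(np.float64(0.04), 36), (np.float64(0.045), 839), (np.float64(0.05), 1093), (np.float64(0.055), 71), (np.float64(0.18), 96), (np.float64(0.185), 319), (np.float64(0.19), 240), (np.float64(0.195), 110), (np.float64(0.2), 52), (np.float64(0.205), 160), (np.float64(0.21), 49), (np.float64(0.215), 23), (np.float64(0.22), 12), (np.float64(0.225), 187), (np.float64(0.23), 332), (np.float64(0.235), 31), (np.float64(0.24), 12), (np.float64(0.245), 10), (np.float64(0.25), 10), (np.float64(0.255), 9), (np.float64(0.26), 14), (np.float64(0.265), 11), (np.float64(0.27), 8), (np.float64(0.275), 7), (np.float64(0.28), 9), (np.float64(0.305), 21), (np.float64(0.31), 43), (np.float64(0.315), 181), (np.float64(0.32), 415), (np.float64(0.325), 187), (np.float64(0.33), 22), (np.float64(0.335), 13)]
0.3220898696198381
```

Emit:
{"name": "step_arm", "arguments": {"plan": [[0, 0, 0, 25, 0, 4, 0], [0, 0, 0, 12, 0, 0, 0], [0, 0, 0, 7, 0, 0, 0], [0, 0, 0, 6, 0, 0, 0], [0, 0, 0, 5, 0, 0, 0]]}}

```text
clock: 11.18
ee_pos: [0.4244, -0.2574, 0.2406]
tool_rot: [-0.405, 0.58, 0.39, 0.589]
contact_force: [-2.0, -1.8, 3.3]
finger_gap: 0.0003
```

```bash
cat >> h.py <<'E'
def armz():
    p,d=robot.camera("scene"); q=(cloud("scene",d)-O)@L
    m=(d>0)&(abs(q[...,0]+.003)<.006)&(q[...,1]>-.04)&(q[...,1]<.05)&(q[...,2]<.345)&(q[...,2]>.1)
    z=q[m][:,2];h,e=np.histogram(z,np.arange(.1,.35,.006));
    top=np.percentile(z,97);z=z[z>top-.012];print("arm z",round(np.median(z),4),len(z),"travel",round(.322-np.median(z),4))
E
python3 -c "from h import *;st();armz()"
```

```text
t 11.18 tcp local [ 0.0255 -0.3681  0.2406] F local [-1.2 -2.4  3.3] gap 0.0 q [-0.68  0.3   1.88  0.01  0.94 -1.88]
arm z 0.3214 291 travel 0.0006
```

Emit:
{"name": "step_arm", "arguments": {"plan": [[0, 0, 0, 4, 0, 0, 0], [0, 0, 0, 4, 0, 0, 0], [0, 0, 0, 3, 0, 0, 0], [0, 0, 0, 1, 0, 0, 0], [0, 0, 0, 0, 0, 0, 0]]}}

```text
clock: 11.85
ee_pos: [0.4245, -0.2576, 0.2276]
tool_rot: [-0.405, 0.58, 0.39, 0.589]
contact_force: [-1.1, 0.5, 2.2]
finger_gap: 0.0002
```

```bash
python3 -c "from h import *;st();armz()"
```

```text
t 11.85 tcp local [ 0.0257 -0.3683  0.2276] F local [-1.2  0.   2.2] gap 0.0 q [-0.68  0.32  1.89  0.01  0.91 -1.88]
arm z 0.3144 287 travel 0.0076
```

Emit:
{"name": "step_arm", "arguments": {"plan": [[0, 0, 0, -1, 0, 0, 0], [0, 0, 0, 0, 0, 0, 0], [0, 0, 0, 0, 0, 0, 0], [0, 0, 0, 0, 0, 0, 0], [0, 0, 0, 0, 0, 0, 0]]}}

```text
clock: 12.52
ee_pos: [0.4245, -0.2577, 0.229]
tool_rot: [-0.405, 0.58, 0.39, 0.589]
contact_force: [-1.5, -1.2, 1.9]
finger_gap: 0.0005
```

```bash
python3 -c "from h import *;st();armz()"
```

```text
t 12.53 tcp local [ 0.0257 -0.3683  0.229 ] F local [-1.  -1.7  1.9] gap 0.001 q [-0.68  0.31  1.89  0.01  0.91 -1.88]
arm z 0.3053 283 travel 0.0167
```

Emit:
{"name": "step_arm", "arguments": {"plan": [[0, 0, 0, 0, 0, 0, 0], [0, 0, 0, 0, 0, 0, 0], [0, 0, 0, 0, 0, 0, 0], [0, 0, 0, 0, 0, 0, 0], [0, 0, 0, 0, 0, 0, 0]]}}

```text
clock: 13.2
ee_pos: [0.4245, -0.2577, 0.229]
tool_rot: [-0.405, 0.58, 0.39, 0.589]
contact_force: [-2.3, -0.9, 2.3]
finger_gap: 0.0008
```

Emit:
{"name": "step_arm", "arguments": {"plan": [[0, 0, 0, 0, 0, 0, 0], [0, 0, 0, 0, 0, 0, 0], [0, 0, 0, 0, 0, 0, 0], [0, 0, 0, 0, 0, 0, 0], [0, 0, 0, 0, 0, 0, 0]]}}

```text
clock: 13.82
ee_pos: [0.4245, -0.2577, 0.2289]
tool_rot: [-0.405, 0.58, 0.39, 0.589]
contact_force: [-0.5, -0.2, 2.3]
finger_gap: 0.0007
```

```bash
python3 -c "from h import *;st();armz()"
```

```text
t 13.82 tcp local [ 0.0257 -0.3683  0.2289] F local [-0.4 -0.4  2.3] gap 0.001 q [-0.68  0.31  1.89  0.01  0.91 -1.88]
arm z 0.2877 272 travel 0.0343
```

Emit:
{"name": "step_arm", "arguments": {"plan": [[0, 0, 0, 0, 0, 0, 0], [0, 0, 0, 0, 0, 0, 0], [0, 0, 0, 0, 0, 0, 0], [0, 0, 0, 0, 0, 0, 0], [0, 0, 0, 0, 0, 0, 0]]}}

```text
clock: 14.5
ee_pos: [0.4245, -0.2577, 0.2289]
tool_rot: [-0.405, 0.58, 0.39, 0.589]
contact_force: [-2.0, -0.8, 2.8]
finger_gap: 0.0004
```

Emit:
{"name": "step_arm", "arguments": {"plan": [[0, 0, 0, 0, 0, 0, 0], [0, 0, 0, 0, 0, 0, 0], [0, 0, 0, 0, 0, 0, 0], [0, 0, 0, 0, 0, 0, 0], [0, 0, 0, 0, 0, 0, 0]]}}

```text
clock: 15.12
ee_pos: [0.4245, -0.2577, 0.2289]
tool_rot: [-0.405, 0.58, 0.39, 0.589]
contact_force: [-2.2, -0.6, 2.3]
finger_gap: -0.0001
```

Emit:
{"name": "step_arm", "arguments": {"plan": [[0, 0, 0, 0, 0, 0, 0], [0, 0, 0, 0, 0, 0, 0], [0, 0, 0, 0, 0, 0, 0], [0, 0, 0, 0, 0, 0, 0], [0, 0, 0, 0, 0, 0, 0]]}}

```text
clock: 15.75
ee_pos: [0.4245, -0.2577, 0.2289]
tool_rot: [-0.405, 0.58, 0.39, 0.589]
contact_force: [-1.0, -1.1, 1.4]
finger_gap: 0.0007
```

```bash
python3 -c "from h import *;st();armz()"
```

```text
t 15.75 tcp local [ 0.0257 -0.3683  0.2289] F local [-0.5 -1.4  1.4] gap 0.001 q [-0.68  0.31  1.89  0.01  0.91 -1.88]
arm z 0.2612 257 travel 0.0608
```

Emit:
{"name": "step_arm", "arguments": {"plan": [[0, 0, 0, 0, 0, 0, 0], [0, 0, 0, 0, 0, 0, 0], [0, 0, 0, 0, 0, 0, 0], [0, 0, 0, 0, 0, 0, 0], [0, 0, 0, 0, 0, 0, 0]]}}

```text
clock: 16.42
ee_pos: [0.4245, -0.2577, 0.229]
tool_rot: [-0.405, 0.58, 0.39, 0.589]
contact_force: [-1.6, -0.9, 2.7]
finger_gap: -0.0001
```

Emit:
{"name": "step_arm", "arguments": {"plan": [[0, 0, 0, 0, 0, 0, 0], [0, 0, 0, 0, 0, 0, 0], [0, 0, 0, 0, 0, 0, 0], [0, 0, 0, 0, 0, 0, 0], [0, 0, 0, 0, 0, 0, 0]]}}

```text
clock: 17.05
ee_pos: [0.4245, -0.2577, 0.2289]
tool_rot: [-0.405, 0.58, 0.39, 0.589]
contact_force: [-1.4, -0.3, 2.9]
finger_gap: 0.0007
```

Emit:
{"name": "step_arm", "arguments": {"plan": [[0, 0, 0, 0, 0, 0, 0], [0, 0, 0, 0, 0, 0, 0], [0, 0, 0, 0, 0, 0, 0], [0, 0, 0, 0, 0, 0, 0], [0, 0, 0, 0, 0, 0, 0]]}}

```text
clock: 17.68
ee_pos: [0.4245, -0.2577, 0.2289]
tool_rot: [-0.405, 0.58, 0.39, 0.589]
contact_force: [-2.3, -0.3, 2.6]
finger_gap: 0.0007
```

```bash
python3 -c "from h import *;st();armz()"
```

```text
t 17.68 tcp local [ 0.0257 -0.3683  0.2289] F local [-2.  -1.1  2.6] gap 0.001 q [-0.68  0.31  1.89  0.01  0.91 -1.88]
arm z 0.2355 250 travel 0.0865
```

Travel will be about 87 mm when the next move begins. I'll hold three rows (+5 mm), then release quickly.

Emit:
{"name": "step_arm", "arguments": {"plan": [[0, 0, 0, 0, 0, 0, 0], [0, 0, 0, 0, 0, 0, 0], [0, 0, 0, 0, 0, 0, 0], [0, 0, 0, -30, 0, 0, 0], [0, 0, 0, -40, 0, 0, 0]]}}

```text
clock: 18.35
ee_pos: [0.4225, -0.2563, 0.2979]
tool_rot: [-0.403, 0.58, 0.392, 0.589]
contact_force: [0.1, -0.5, 0.0]
finger_gap: 0.0005
```

```bash
python3 -c "from h import *;st();armz()"
```

```text
t 18.35 tcp local [ 0.0234 -0.3678  0.2979] F local [ 0.3 -0.5  0. ] gap 0.0 q [-0.68  0.24  1.8   0.01  1.09 -1.88]
arm z 0.2262 247 travel 0.0958
```

Emit:
{"name": "step_arm", "arguments": {"plan": [[0, 0, 0, -50, 0, 0, 0], [0, 0, 0, -50, 0, 0, 0], [0, 0, 0, -20, 0, 0, 0], [0, 0, 0, 0, 0, 0, 0], [0, 0, 0, 0, 0, 0, 0]]}}

```text
clock: 19.02
ee_pos: [0.4209, -0.2552, 0.4256]
tool_rot: [-0.405, 0.579, 0.39, 0.59]
contact_force: [-0.4, -0.2, 0.4]
finger_gap: 0.0004
```

Run:
```python
from h import *
st();armz();sc();armz()
for c in ["scene","side"]:
    p,d=robot.camera(c); q=(cloud(c,d)-O)@L
    m=(d>0)&(abs(q[...,0])<.057)&(abs(q[...,1]-.005)<.1)&(q[...,2]<.345)&(q[...,2]>.04)
    h,e=np.histogram(q[m][:,2],np.arange(.04,.35,.005))
    print(c,[(round(float(a),3),int(b)) for a,b in zip(e,h) if b>5])
    cv2.imwrite(f"pics/f{c}.png",p[:,:,::-1])
```

```text
t 19.02 tcp local [ 0.0214 -0.3673  0.4256] F local [-0.3 -0.3  0.4] gap 0.0 q [-0.68  0.14  1.58  0.01  1.39 -1.88]
arm z 0.223 239 travel 0.099
coverY scene [0.118 0.119 0.119] [0.367 0.367 0.367]
pad scene 184 lo [ 0.004 -0.378  0.216] hi [ 0.035 -0.346  0.223] med [ 0.02  -0.361  0.22 ]
arm scene 498 lo [-0.013 -0.054  0.214] hi [0.002 0.065 0.227] med [-0.003  0.007  0.223]
coverY side [0.116 0.116 0.118] [0.362 0.366 0.366]
pad side 340 lo [ 0.005 -0.38   0.216] hi [ 0.036 -0.347  0.223] med [ 0.021 -0.364  0.22 ]
arm side 408 lo [-0.012 -0.055  0.218] hi [0.003 0.064 0.227] med [-0.004  0.003  0.223]
arm z 0.2233 241 travel 0.0987
scene [(0.04, 7), (0.045, 385), (0.05, 749), (0.055, 56), (0.08, 12), (0.085, 228), (0.09, 235), (0.095, 229), (0.1, 36), (0.105, 91), (0.11, 82), (0.115, 29), (0.12, 12), (0.125, 38), (0.13, 274), (0.135, 84), (0.14, 9), (0.15, 9), (0.155, 8), (0.16, 8), (0.165, 8), (0.17, 7), (0.175, 12), (0.18, 9), (0.185, 6), (0.205, 10), (0.21, 63), (0.215, 118), (0.22, 384), (0.225, 214), (0.23, 95), (0.235, 15), (0.24, 6)]
side [(0.04, 25), (0.045, 588), (0.05, 696), (0.055, 59), (0.08, 38), (0.085, 250), (0.09, 195), (0.095, 147), (0.1, 38), (0.105, 106), (0.11, 60), (0.115, 18), (0.12, 8), (0.125, 65), (0.13, 320), (0.135, 69), (0.14, 9), (0.145, 13), (0.15, 13), (0.155, 6), (0.16, 8), (0.165, 8), (0.17, 6), (0.175, 10), (0.205, 9), (0.21, 25), (0.215, 77), (0.22, 377), (0.225, 202), (0.23, 57), (0.235, 20)]
```

View pics/fscene.png

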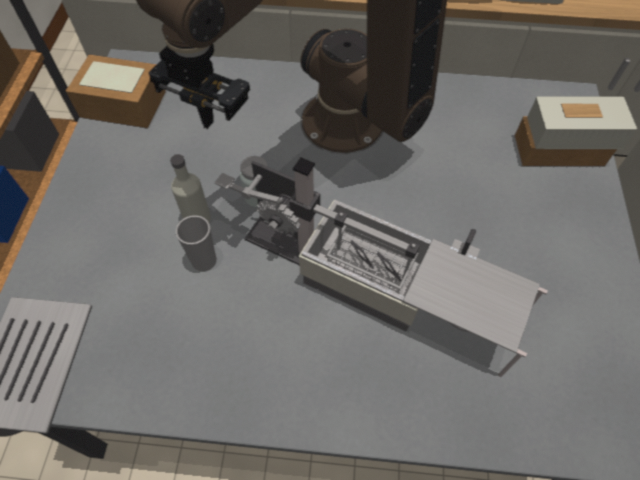

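View pics/fside.png

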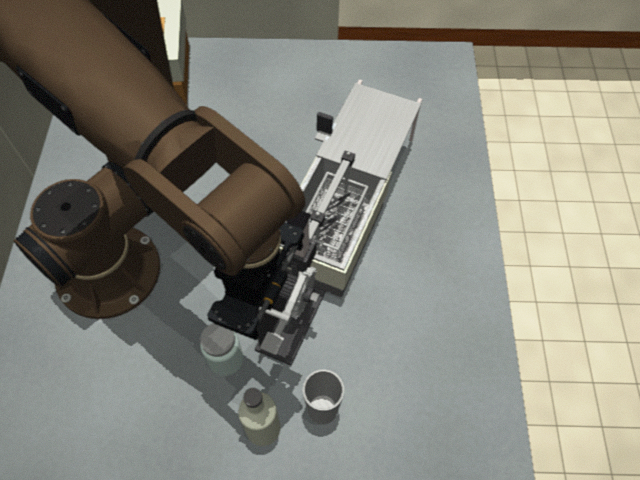

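```bash
python3 -c "
from h import *
print(robot.close_job())"
```

```text
the job is handed in; nothing more can be done
None
```

The basket is now hanging in the open bath on the pawl, and I have handed the job in. No verdict was reported, and one check, the cover's travel, is close to the limit.

- **Cover:** I pushed it by its handle until it stopped. I then pushed again, and it stayed in the same place, with 36 N on the first push and 16 N on the second. By camera it moved about 217 mm, against the 215 mm needed and the stated 235 mm end stop. Its near edge still covers about 12 mm of the bath's inner length. It looked slightly open at the start, so I took this as the end stop, but I could not read the joint itself.
- **Basket:** I pressed the pawl's tail until the basket had sunk about 93 mm, then let go. It caught at 98.7 mm, which matches 10 teeth. Its underside is about 27 mm above the stated floor height (4 to 41 mm wanted), and its rim is at about 132 mm, below the bath's 150 mm rim. Two readings just before hand-in agreed within 0.3 mm, so it is hanging still. The cameras put the bath floor about 9 mm lower than stated; the basket is clear of it either way.
- **Pawl and robot:** The tail pad is back at its starting height of about 219.5 mm. The gripper is well clear of everything, with no contact force.
- **Bystanders:** In the last pictures the bottle, jar and beaker stand where they were. The cover now hides the bowl; nothing touched it that I know of.

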